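# Stand a bottle on the inspection pedestal and hold the enabling paddle at mid travel

## Task

Take the smallest of the three bottles standing between the two devices and set it gently, upright and centred, on the small raised disc of the inspection stand, then let go of it. Then press the spring paddle of the enabling unit down to its middle position, about half of its travel, with the fingertips and keep it there: never push it through to its bottom stop, and finish while still holding it half-way down. Leave the other two bottles where they are.

Things in the scene. Friction and masses are not known exactly. Their poses are not given: they have to be found in the camera images.
- small_bottle: The smallest bottle: round screw-cap reagent bottle, 44 mm diameter, 90 mm tall (straight body to about 65 mm, cap 30 mm wide from 76 to 90 mm), about 0.11 to 0.22 kg, loose, standing on the bench. Origin: centre of its underside, z up. It can be gripped round the body from above at about 48 mm above its underside.
- medium_bottle: Bystander bottle, 54 mm diameter, 120 mm tall, loose; origin at the centre of its underside. Leave it alone. The three bottles may stand in any arrangement, 100 mm or more apart between centres.
- large_bottle: Bystander bottle, 58 mm diameter, 130 mm tall, loose; origin at the centre of its underside. Leave it alone.
- stand: Inspection stand, fixed, left or right of the bottles, turned up to 0.4 rad: white base plate 170 x 130 mm (top 14 mm high), grey drum 68 mm across up to 40 mm, 20 mm steel column, flat disc 34 mm across with its top 82 mm over the bench; upright black panel 120 mm wide, 151 mm high, face 86 mm behind the disc's axis. Origin on the bench under the disc's axis; +x to the panel, z up.
- stand_top (a point): Centre of the top face of the stand's disc, 82 mm above the bench; axes as the stand's. The bottle's underside is to rest here.
- enable_unit: Three-position switch, fixed, across from the stand, turned up to 0.4 rad: grey housing 160 x 84 mm, 26 mm high, under a black paddle 122 x 42 mm, hinged at x=+50, z=55 mm along y, its free end up at -x. Origin on the bench under the housing's centre. Beside the paddle (x -11 to 15, y 34 to 38 mm) is an index plate 88 mm high; its long middle tick marks half travel for the paddle's pointer.
- paddle_pad (a point): Centre of the top of the rubber thumb pad (36 mm along the paddle x 40 mm wide) near its free end, where to press straight down; it moves with the paddle. In the unit's frame: released x=-43, z=103 mm; middle position (joint 0.18) x=-50, z=85 mm; bottom stop x=-54, z=67 mm.
- paddle (a joint): Paddle angle in rad: 0 released, growing as it is pressed; 0.18 is the middle position, 0.36 the bottom stop. A spring always returns it to 0: pressed straight down on the pad it takes about 3 N to start, 6.5 N in the middle and 10 N at the bottom.

How it is judged:
By the outcome, as a careful person would: the job done as asked, in the order asked, and still so for the second after the job is handed in, while the arm keeps its last pose, push and grip.
It also fails if it takes over 61 s, if anything falls off the work surface, if the arm or the gripper's body presses on something with over 40 N, if the wrist force passes 120 N, or if a joint passes its speed limit or range.

## Robot

A 6-joint arm with a two-finger parallel gripper is mounted at the origin on a cart in front of the work surface, level with it; the furniture and walls round the work are solid. World frame = base frame: x ahead of the robot, y to its left, z up, the work surface at z = 0. Lengths are in m, angles in rad, forces in N, time in s.
With the tool pointing down it reaches from about 0.4 to 0.925 m from the base axis. Payload 12.5 kg.
Tool frame: the origin (TCP) lies at the very end of the fingers, on their centre line; the grasp point (between the pads) lies 19 mm behind it (robot.grasp_offset is the distance from the TCP to the grasp point, in m); z points along the fingers, y is the direction in which the jaws open and shut (so a half turn about z gives the same grasp; the last joint's range is limited). The gripper opens to 95 mm and grips with 3 to 60 N. Pads are 20 mm wide; open, the fingers measure 119 mm over their backs; the gripper's body (75 mm by 180 mm) begins 59 mm behind the grasp point.
Start: joints at [1.243, 0.491, 1.559, -0, 1.092, -0.106], TCP at [0.137, 0.61, 0.215] pointing down, gripper open.
Joint ranges: [-3.1, 3.1], [-0.84, 2.19], [0.05, 2.79], [-1.13, 4.28], [0.06, 2.93], [-2.69, 2.69]. Speed limits (rad/s): [2.22, 2.22, 2.79, 3.14, 3.14, 3.14].

## Interface

Orientations are given as a unit quaternion [w, x, y, z].
In Python, from station import robot gives the robot as it stands.
- The arm moves only by the tool move_arm, never from a script. Its argument "series" is a list of rows, each an object of numbers: "gripper": the closure in counts, from 0 (fully open) to 255 (shut); "x", "y", "z": the shift along the tool's x, y, z in mm; "spin": the turn about the tool's z in rad. In form: [{"gripper": .., "x": .., "y": .., "z": .., "spin": ..}, ...]. A call has 1 to 8 rows; each row shifts and turns the commanded pose from where the row before left it, along the tool's axes as they then stand; what a row does not reach is not made up. A row lasts 1/10 s, in which the tool goes at most 50 mm and 8.59 degrees, less where a joint would pass 70% of its speed; a pose out of reach is approached as far as the arm can. A call with a gripper value outside its range is refused whole. The fingers move at their own pace and stop on an object; "squeeze" is the grip in N (left out, the last holds). Time passes only in rows, so rows that do not move let the fingers close. It gives the time, the measured TCP pose, the force and the opening at its end, in the units of the state.
- robot.get_obs(): the state, without advancing time (a new reading comes with each control period).
- robot.capture(name): name is "scene" or "top" or "wrist"; returns a dict with "image" (400x640x3 uint8, blue, green, red), "fx", "fy", "cx", "cy" (pixels), "k1" (the pictures are not rectified: a ray, as slopes to the right and down, at radius r is drawn at 1 + k1 r^2 times it, then the intrinsics apply), "cam_to_world" (4x4, takes a point from camera to world coordinates); the wrist camera has in their place "hand_eye" (4x4, takes a point from camera to tool coordinates, whose origin is the TCP and whose axes are the flange's). Camera axes: x right, y down, z forward; pixel columns grow to the right and rows downward; lengths in m; the calibration is good to about 2 mm. A picture is of the moment at which its call begins: read the wrist's pose just before it. There is no depth.
- robot.close_job(): hands the job in, once; it reports no verdict.
The state is a dict: "time": time; "joints": joint angles; "qvel": joint speeds; "tau": joint torques, N m; "position": TCP position; "tcp_rot": TCP orientation; "wrist_force": force on the tool from outside, world axes, zero at the start; "moment": the same for the moment, N m; "opening": opening from 0.0 (shut) to 1.0 (fully open).
Only numpy, scipy, OpenCV 4.12 (cv2) and the standard library are available. Lean on these libraries where they do the work, as an engineer would, in place of code of your own. Each camera call takes 0.05 s, during which the arm holds its last target.

## Working session

There is one attempt and no reset: what is moved stays moved. The work goes in short steps, Python scripts to look and compute and a tool call to move; the robot and the scene stay as the last step left them, time stands still between calls to the robot, and variables do not carry over. Pictures are saved under pics/ and viewed, and the job is handed in when it is done.

Besides the shell and the picture viewer there is one more tool, called after "Emit:" as a command line: name --argument value ..., lists and objects as JSON in quotes. move_arm: Moves the arm, as the interface text tells. Its arguments: {"type":"object","properties":{"series":{"type":"array"},"squeeze":{"type":"number"}},"required":["series"]}

```bash
ls; mkdir -p pics
cat > h.py <<'E'
import numpy as np, cv2
from station import robot
def cap(n,f=None):
    c=robot.capture(n)
    if f: cv2.imwrite('pics/'+f,c['image'])
    return c
E
python3 - <<'E'
from h import *
print(robot.get_obs())
for n in ("scene","top","wrist"):
    c=cap(n,n+'0.png'); print(n,{k:(v.tolist() if hasattr(v,'tolist') else v) for k,v in c.items() if k!='image'})
E
```

```text
pics
{'time': 0.0, 'joints': array([ 1.24338495e+00,  4.91572204e-01,  1.55944409e+00, -1.66922129e-05,
        1.09171216e+00, -1.05634442e-01]), 'qvel': array([-7.44215893e-04,  6.35168063e-04, -5.06582912e-04, -2.23151989e-05,
        5.93002563e-04, -6.74595686e-04]), 'tau': array([ 1.90468840e-03, -6.12632990e+01, -2.58190960e+01,  6.92763110e-02,
        4.80861089e-02, -1.13570204e-04]), 'position': array([0.13740071, 0.60945879, 0.21405574]), 'tcp_rot': array([-1.14773382e-04,  1.10657510e-01,  9.93858437e-01, -5.56230332e-04]), 'wrist_force': array([ 0.24769287,  0.4680069 , -0.51541982]), 'moment': array([-0.03479747,  0.0048957 ,  0.01509135]), 'opening': 0.997788278511007}
scene {'fx': 369.70489704772183, 'fy': 369.70489704772183, 'cx': 313.92778418944863, 'cy': 206.45159382510596, 'k1': -0.04612372859589816, 'cam_to_world': [[0.8399196124415349, -0.3309013782240699, 0.43016197243070226, 0.1478512920011869], [-0.5425574793203969, -0.5308117528650429, 0.6510531964853852, -0.5792848722760613], [0.012900630587625198, -0.7802199439323193, -0.6253722194187155, 0.62998037125529
[... 210 characters left out ...]
75161405794, 0.1955103232938436, 0.31805256586673636], [-0.9998189324503828, -0.018830562932317194, 0.00274084173728139, 0.015172141778273095], [0.0009941261143287924, -0.19552700693551484, -0.9806978134329187, 1.1645436520464907], [0.0, 0.0, 0.0, 1.0]]}
wrist {'fx': 282.33640573674364, 'fy': 282.33640573674364, 'cx': 316.74754984073263, 'cy': 198.11415553765187, 'k1': -0.01972119999858991, 'hand_eye': [[-0.0013175245738029008, -0.9680542372227382, -0.25073742824735723, 0.06980797391678545], [0.9999991257984219, -0.001247367825470077, -0.0004387207524936076, 0.0008532321342816784], [0.00011194368277210388, -0.25073778707767436, 0.9680550343859596, -0.1699207571246784], [0.0, 0.0, 0.0, 1.0]]}
```

View pics/scene0.png

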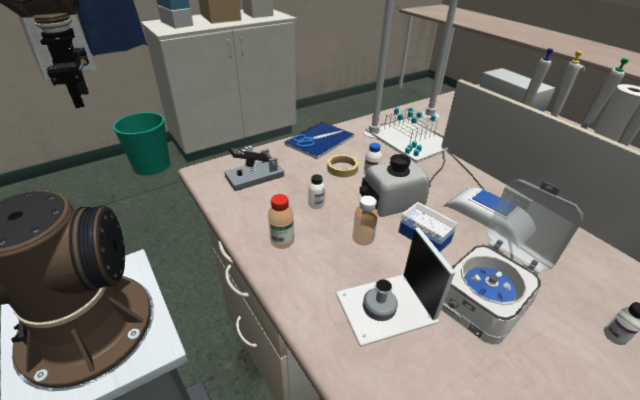

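View pics/top0.png

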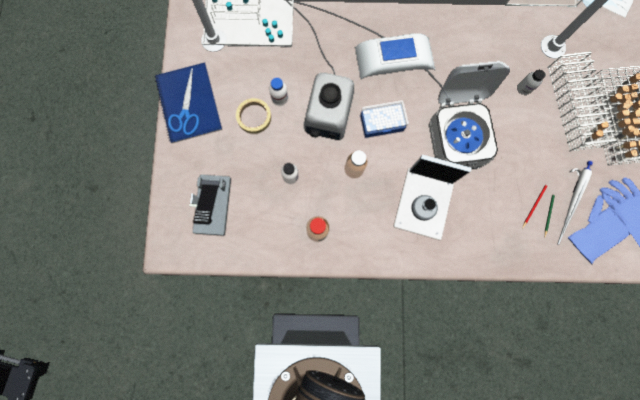

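View pics/wrist0.png

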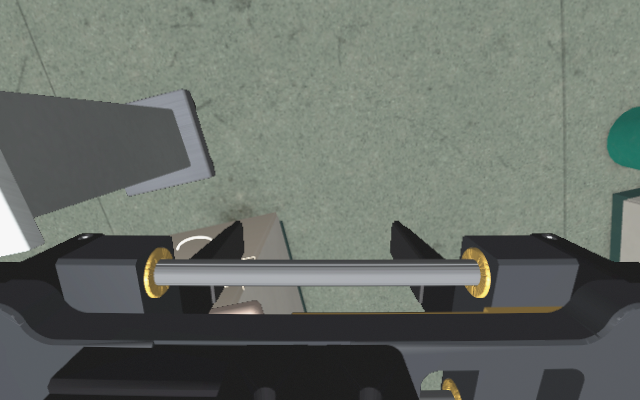

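The scene view shows the enabling unit at about (253,168), the stand at (385,300), and bottles with a black cap (317,190), a white cap (366,220) and a red cap (281,220). A blue-cap bottle stands farther back. The top view shows the black cap at (289,168), the white at (358,158), the red at (317,227) and the blue at (278,85). I'll zoom in and measure.

```bash
cat >> h.py <<'E'
def ray(c,u,v,T=None):
    T=c['cam_to_world'] if T is None else T
    T=np.array(T); x=(u-c['cx'])/c['fx']; y=(v-c['cy'])/c['fy']
    rd=np.hypot(x,y); r=rd
    for _ in range(20): r=rd/(1+c['k1']*r*r)
    s=r/rd if rd>0 else 1
    d=T[:3,:3]@np.array([x*s,y*s,1.]); return T[:3,3],d/np.linalg.norm(d)
def onz(c,u,v,z,T=None):
    o,d=ray(c,u,v,T); return o+d*(z-o[2])/d[2]
def proj(c,p,T=None):
    T=np.array(c['cam_to_world'] if T is None else T)
    q=T[:3,:3].T@(np.array(p)-T[:3,3]); x,y=q[:2]/q[2]; k=1+c['k1']*(x*x+y*y)
    return np.array([c['cx']+c['fx']*x*k,c['cy']+c['fy']*y*k])
E
python3 - <<'E'
import cv2
t=cv2.imread('pics/top0.png');s=cv2.imread('pics/scene0.png')
def z(im,x0,y0,x1,y1,k): return cv2.resize(im[y0:y1,x0:x1],None,fx=k,fy=k,interpolation=cv2.INTER_CUBIC)
cv2.imwrite('pics/za.png',z(t,180,60,380,200,4)[:600])
cv2.imwrite('pics/zb.png',z(t,180,140,380,260,4))
cv2.imwrite('pics/zc.png',z(t,380,140,500,250,5))
cv2.imwrite('pics/zd.png',z(s,210,130,400,260,4))
E
```

```text
(no output)
```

View pics/zb.png

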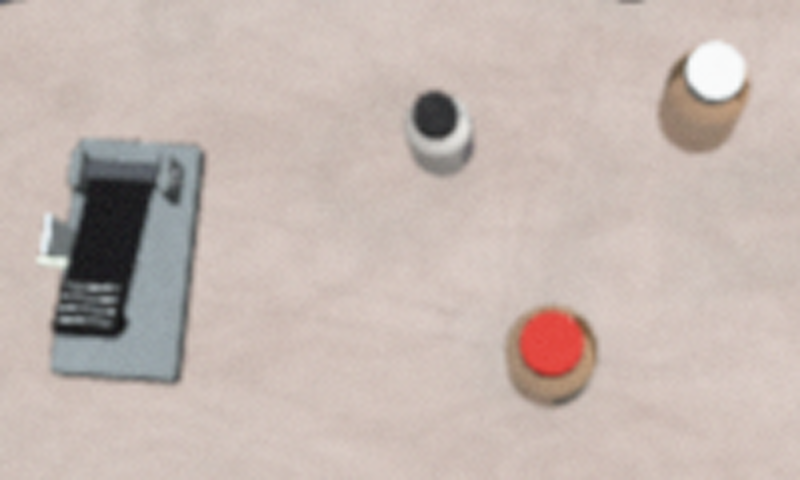

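View pics/zc.png

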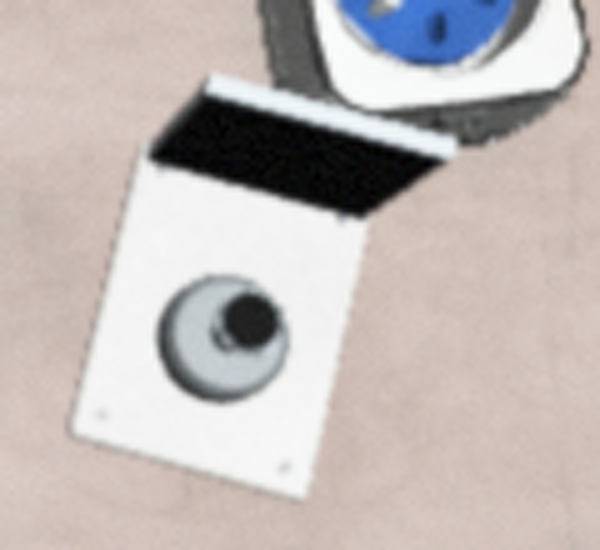

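View pics/zd.png

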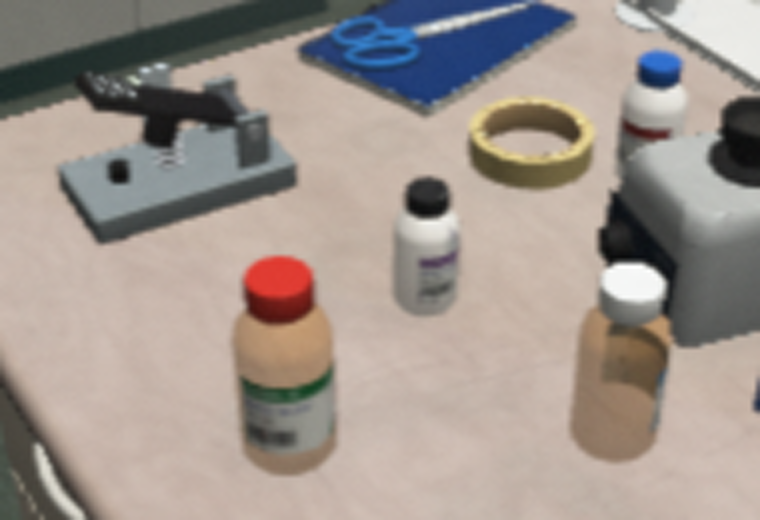

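Run:
```python
from h import *
c=cap('top'); s=cap('scene')
def cen(im,box,f):
    x0,y0,x1,y1=box; m=f(im[y0:y1,x0:x1].astype(int)).astype(np.uint8)
    n,l,st,ce=cv2.connectedComponentsWithStats(m); i=1+np.argmax(st[1:,4])
    cs=[k for k in cv2.findContours((l==i).astype(np.uint8),0,1)[0]][0]
    return ce[i]+[x0,y0],st[i,4],cv2.minEnclosingCircle(cs)[1]*2, (cv2.fitEllipse(cs) if len(cs)>4 else None)
dark=lambda a:a.sum(2)<180
gt=c['image'];gs=s['image']
for nm,im,cc,b,f,z in [
 ('smallcap top',gt,c,(278,158,300,180),dark,.09),('smallcap scene',gs,s,(306,172,328,186),dark,.083),
 ('disc top',gt,c,(418,190,440,215),lambda a:a.sum(2)<150,.082),('disc scene',gs,s,(370,276,397,300),lambda a:a.sum(2)<150,.082),
 ('red',gt,c,(300,210,335,245),lambda a:(a[...,2]>150)&(a[...,1]<90),.13),
 ('white',gt,c,(345,145,372,180),lambda a:a.min(2)>200,.12)]:
    p,a,d,e=cen(im,b,f); print(nm,p.round(2),a,d,e,onz(cc,*p,z).round(4))
# plate corners & housing corners, minAreaRect
def q(cc,pts,z):
    for p in pts: print('  ',p,onz(cc,*p,z).round(4))
# housing
print('housing');q(c,[(200.3,175.5),(231,176.5),(224.7,235),(193,233.3)],.026)
print('plate front corners');q(c,[(394.5,226.5),(441.5,239.3),(408.5,170)],.014)
print('panel top');q(c,[(422,156),(470.8,170.5)],.151)
print('paddle pad corners top');q(c,[(195.3,210.5),(211,211),(210,223),(193.5,222.5)],.103)
```

```text
smallcap top [288.33 168.59] 70 9.487032890319824 ((10.286120414733887, 10.60595417022705), (8.15302848815918, 9.195588111877441), 11.870102882385254) [0.5892 0.0819 0.09  ]
smallcap scene [316.3  179.34] 71 10.037936210632324 ((10.346620559692383, 7.319794654846191), (8.141353607177734, 9.455620765686035), 91.87268829345703) [0.5906 0.0818 0.083 ]
disc top [429.61 203.76] 71 9.428289413452148 ((11.588630676269531, 13.762211799621582), (8.491837501525879, 8.913969993591309), 128.0540771484375) [ 0.5066 -0.2772  0.082 ]
disc scene [383.48 285.16] 117 13.60167121887207 ((13.450529098510742, 9.144255638122559), (9.669013977050781, 13.339966773986816), 107.0665054321289) [ 0.5073 -0.2773  0.082 ]
red [317.54 225.84] 189 16.12471580505371 ((17.539594650268555, 15.847641944885254), (14.396206855773926, 14.947338104248047), 47.16815185546875) [0.4396 0.0054 0.13  ]
white [358.74 156.68] 172 14.7981595993042 ((13.750981330871582, 11.688376426696777), (13.813727378845215, 14.099003791809082), 59.67447280883789) [ 0.6156 -0.0943  0.12  ]
housing
   (200.3, 175.5) [0.5817 0.3222 0.026 ]
   (231, 176.5) [0.5805 0.2394 0.026 ]
   (224.7, 235) [0.4231 0.2471 0.026 ]
   (193, 233.3) [0.4259 0.3305 0.026 ]
plate front corners
   (394.5, 226.5) [ 0.4554 -0.2002  0.014 ]
   (441.5, 239.3) [ 0.4237 -0.3239  0.014 ]
   (408.5, 170) [ 0.6108 -0.2411  0.014 ]
panel top
   (422, 156) [ 0.6114 -0.2441  0.151 ]
   (470.8, 170.5) [ 0.5776 -0.3605  0.151 ]
paddle pad corners top
   (195.3, 210.5) [0.475  0.3076 0.103 ]
   (211, 211) [0.4745 0.2687 0.103 ]
   (210, 223) [0.4447 0.2693 0.103 ]
   (193.5, 222.5) [0.4451 0.3099 0.103 ]
```

```bash
cat >> h.py <<'E'
from scipy.spatial.transform import Rotation as Ro
def pose():
    o=robot.get_obs(); q=o['tcp_rot']; return o,Ro.from_quat([q[1],q[2],q[3],q[0]]).as_matrix(),o['position']
def need(t):
    o,R,p=pose(); return (R.T@(np.array(t)-p)*1000).round(1)
def st():
    o,R,p=pose(); print('t',round(o['time'],2),'p',p.round(4),'F',o['wrist_force'].round(2),'op',round(o['opening'],3),'tz',R[:,2].round(3),'ty',R[:,1].round(3),'j',o['joints'].round(2))
E
python3 -c "
from h import *
st(); print(need([.590,.082,.215]))"
```

```text
t 0.25 p [0.1374 0.6096 0.2144] F [-0.18  0.11  0.41] op 0.998 tz [-0. -0. -1.] ty [ 0.22   0.976 -0.   ] j [ 1.24  0.49  1.56  0.    1.09 -0.11]
[-5.575e+02 -4.151e+02 -5.000e-01]
```

Emit:
move_arm --series '[{"x": -30, "y": -22}, {"x": -35, "y": -26}, {"x": -35, "y": -26}, {"x": -35, "y": -26}, {"x": -35, "y": -26}, {"x": -35, "y": -26}, {"x": -35, "y": -26}, {"x": -35, "y": -26}]'

```text
validation failed for argument at $.se...
```

```bash
python3 -c "
from h import *
st(); print(need([.590,.082,.215]))"
```

```text
t 0.25 p [0.1374 0.6096 0.2144] F [-0.18  0.11  0.41] op 0.998 tz [-0. -0. -1.] ty [ 0.22   0.976 -0.   ] j [ 1.24  0.49  1.56  0.    1.09 -0.11]
[-5.575e+02 -4.151e+02 -5.000e-01]
```

All fields are required, so I'll give every one.

Emit:
move_arm --series '[{"gripper": 0, "x": -30, "y": -22, "z": 0, "spin": 0}, {"gripper": 0, "x": -35, "y": -26, "z": 0, "spin": 0}, {"gripper": 0, "x": -35, "y": -26, "z": 0, "spin": 0}, {"gripper": 0, "x": -35, "y": -26, "z": 0, "spin": 0}, {"gripper": 0, "x": -35, "y": -26, "z": 0, "spin": 0}, {"gripper": 0, "x": -35, "y": -26, "z": 0, "spin": 0}, {"gripper": 0, "x": -35, "y": -26, "z": 0, "spin": 0}, {"gripper": 0, "x": -35, "y": -26, "z": 0, "spin": 0}]'

```text
time: 1.05
position: [0.3617, 0.3487, 0.2147]
tcp_rot: [0.0, 0.111, 0.994, 0.0]
wrist_force: [0.6, 0.0, -0.2]
opening: 1.0
```

```bash
python3 -c "
from h import *
st(); print(need([.590,.082,.215]))"
```

```text
t 1.05 p [0.3617 0.3487 0.2147] F [ 0.64  0.03 -0.17] op 1.0 tz [ 0.  0. -1.] ty [0.22  0.976 0.   ] j [ 0.64  0.32  1.85  0.    0.97 -0.71]
[-281.3 -210.    -0.3]
```

Emit:
move_arm --series '[{"gripper": 0, "x": -35, "y": -26, "z": 0, "spin": 0}, {"gripper": 0, "x": -35, "y": -26, "z": 0, "spin": 0}, {"gripper": 0, "x": -35, "y": -26, "z": 0, "spin": 0}, {"gripper": 0, "x": -35, "y": -26, "z": 0, "spin": 0}, {"gripper": 0, "x": -35, "y": -26, "z": 0, "spin": 0}, {"gripper": 0, "x": -35, "y": -26, "z": 0, "spin": 0}, {"gripper": 0, "x": -35, "y": -26, "z": 0, "spin": 0}, {"gripper": 0, "x": 0, "y": 0, "z": 0, "spin": 0}]'

```text
time: 1.85
position: [0.5625, 0.1152, 0.2142]
tcp_rot: [0.0, 0.113, 0.994, -0.0]
wrist_force: [0.2, 0.6, -0.1]
opening: 1.001
```

```bash
python3 -c "
from h import *
st(); print(need([.590,.082,.215]))
o,R,p=pose();c=cap('wrist','w1.png');T=np.eye(4);T[:3,:3]=R;T[:3,3]=p;T=T@np.array(c['hand_eye']);print(proj(c,[.590,.082,.09],T),p)"
```

```text
t 1.85 p [0.5625 0.1152 0.2142] F [ 0.16  0.55 -0.08] op 1.001 tz [ 0.001 -0.    -1.   ] ty [ 0.224  0.975 -0.   ] j [ 0.09  0.42  1.69 -0.    1.03 -1.26]
[-34.2 -26.2  -0.7]
[292.32667559 222.53215525] [0.56249517 0.11523611 0.21421946]
```

View pics/w1.png

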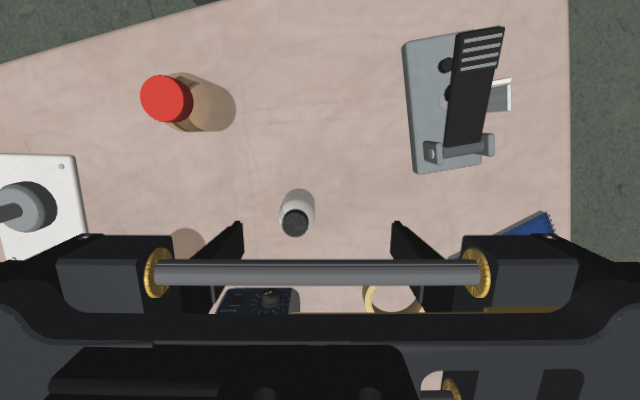

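The wrist view shows the black cap at (295,222), against a prediction of (292.3,222.5). That is a 2–3 mm difference, so I'll refine it with the arm at rest.

Run:
```python
from h import *
for k in range(2):
    o,R,p=pose();c=cap('wrist','w2.png');T=np.eye(4);T[:3,:3]=R;T[:3,3]=p;T=T@np.array(c['hand_eye'])
    a=c['image'][203:244,270:322].astype(int); m=(a.sum(2)<150).astype(np.uint8)
    n,l,s,ce=cv2.connectedComponentsWithStats(m);i=1+np.argmax(s[1:,4]);u=ce[i]+[270,203]
    print(s[i],u,onz(c,*u,.09,T).round(4),proj(c,[.59,.082,.09],T))
st();print(need([.590,.082,.215]))
```

```text
[14  9 23 15 72] [296.73611111 215.44444444] [0.5813 0.0905 0.09  ] [291.19206564 224.3881338 ]
[13 10 23 15 77] [295.81818182 216.62337662] [0.5815 0.0904 0.09  ] [290.31813946 225.4068066 ]
t 2.0 p [0.5594 0.1189 0.2144] F [-0.4   0.44 -0.57] op 1.001 tz [-0.001  0.    -1.   ] ty [0.221 0.975 0.   ] j [ 0.09  0.42  1.69  0.    1.03 -1.25]
[-38.  -29.2  -0.7]
```

Run:
```python
from h import *
for k in range(2):
    o,R,p=pose();c=cap('wrist','w3.png');T=np.eye(4);T[:3,:3]=R;T[:3,3]=p;T=T@np.array(c['hand_eye'])
    a=c['image'][200:244,270:322].astype(int); m=(a.sum(2)<240).astype(np.uint8)
    n,l,s,ce=cv2.connectedComponentsWithStats(m);i=1+np.argmax(s[1:,4])
    cs=cv2.findContours((l==i).astype(np.uint8),0,1)[0][0]
    (x,y),r=cv2.minEnclosingCircle(cs);u=np.array([x+270,y+200])
    print(s[i],u,r,onz(c,*u,.09,T).round(4),proj(c,[.59,.082,.09],T),p.round(4))
cv2.imwrite('pics/w3z.png',cv2.resize(c['image'][180:260,250:350],None,fx=6,fy=6,interpolation=2))
```

```text
[ 10  13  26  27 552] [292.5 226. ] 13.463011741638184 [0.5908 0.085  0.09  ] [289.71427944 225.89336057] [0.5594 0.1189 0.2144]
[ 10  13  25  27 550] [291.9553566 226.0625   ] 13.528728485107422 [0.5907 0.0849 0.09  ] [289.29656541 226.04251311] [0.5592 0.1194 0.2146]
```

View pics/w3z.png

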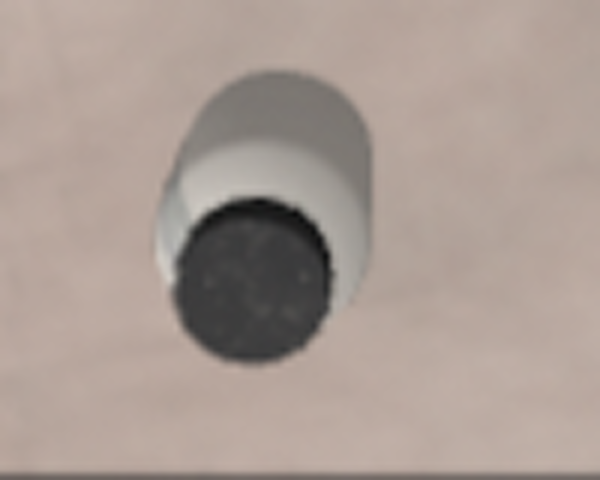

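```bash
python3 -c "
from h import *
st(); print(need([.591,.0835,.029]))"
```

```text
t 2.1 p [0.5591 0.1196 0.2147] F [-1.1   0.79  0.04] op 0.998 tz [-0.  0. -1.] ty [0.219 0.976 0.   ] j [ 0.1   0.42  1.69  0.    1.03 -1.26]
[-39.1 -28.3 185.7]
```

Emit:
move_arm --series '[{"gripper": 0, "x": -20, "y": -14, "z": 0, "spin": 0}, {"gripper": 0, "x": -19, "y": -14, "z": 0, "spin": 0}, {"gripper": 0, "x": 0, "y": 0, "z": 20, "spin": 0}, {"gripper": 0, "x": 0, "y": 0, "z": 30, "spin": 0}, {"gripper": 0, "x": 0, "y": 0, "z": 30, "spin": 0}, {"gripper": 0, "x": 0, "y": 0, "z": 15, "spin": 0}, {"gripper": 0, "x": 0, "y": 0, "z": 0, "spin": 0}, {"gripper": 0, "x": 0, "y": 0, "z": 0, "spin": 0}]'

```text
time: 2.9
position: [0.5917, 0.0837, 0.1203]
tcp_rot: [0.0, 0.11, 0.994, 0.0]
wrist_force: [0.4, 0.8, 0.4]
opening: 1.001
```

```bash
python3 -c "
from h import *
st(); print(need([.591,.0835,.029]));cap('wrist','w4.png');cap('scene','s4.png')
im=cv2.imread('pics/s4.png');cv2.imwrite('pics/s4z.png',cv2.resize(im[90:250,220:420],None,fx=4,fy=4)[:600])"
```

```text
t 2.9 p [0.5917 0.0837 0.1203] F [0.35 0.75 0.43] op 1.001 tz [ 0.  0. -1.] ty [0.219 0.976 0.   ] j [ 0.03  0.56  1.73  0.    0.86 -1.32]
[ 0.6 -0.4 91.3]
```

View pics/w4.png

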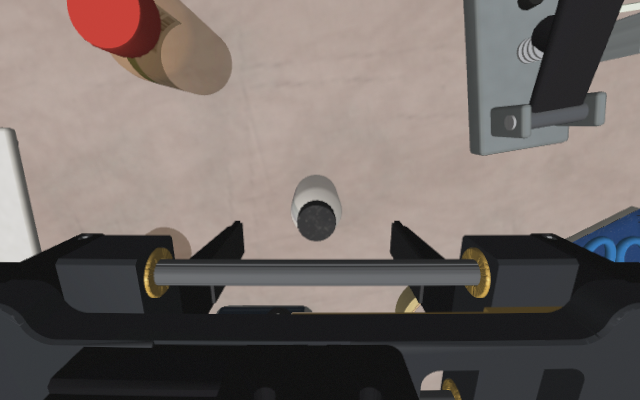

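View pics/s4z.png

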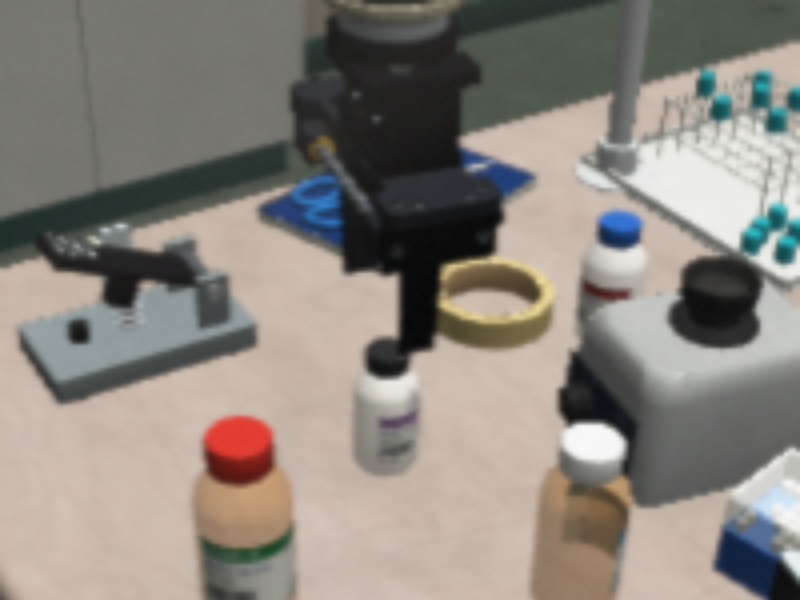

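The cap at (317,221) is centred between the fingers to within about 1 mm. I'll descend and grip.

Emit:
move_arm --series '[{"gripper": 0, "x": 0, "y": 0, "z": 20, "spin": 0}, {"gripper": 0, "x": 0, "y": 0, "z": 25, "spin": 0}, {"gripper": 0, "x": 0, "y": 0, "z": 25, "spin": 0}, {"gripper": 0, "x": 0, "y": 0, "z": 14, "spin": 0}, {"gripper": 0, "x": 0, "y": 0, "z": 7, "spin": 0}, {"gripper": 0, "x": 0, "y": 0, "z": 0, "spin": 0}, {"gripper": 0, "x": 0, "y": 0, "z": 0, "spin": 0}]'

```text
time: 3.7
position: [0.5922, 0.0829, 0.0296]
tcp_rot: [0.001, 0.111, 0.994, 0.0]
wrist_force: [-0.2, 0.5, -0.5]
opening: 1.002
```

Emit:
move_arm --series '[{"gripper": 100, "x": 0, "y": 0, "z": 0, "spin": 0}, {"gripper": 140, "x": 0, "y": 0, "z": 0, "spin": 0}, {"gripper": 180, "x": 0, "y": 0, "z": 0, "spin": 0}, {"gripper": 255, "x": 0, "y": 0, "z": 0, "spin": 0}, {"gripper": 255, "x": 0, "y": 0, "z": 0, "spin": 0}, {"gripper": 255, "x": 0, "y": 0, "z": 0, "spin": 0}, {"gripper": 255, "x": 0, "y": 0, "z": 0, "spin": 0}, {"gripper": 255, "x": 0, "y": 0, "z": 0, "spin": 0}]' --squeeze 15

```text
time: 4.5
position: [0.5917, 0.0829, 0.0286]
tcp_rot: [-0.0, 0.111, 0.994, 0.0]
wrist_force: [0.5, 0.1, 0.6]
opening: 0.456
```

Emit:
move_arm --series '[{"gripper": 255, "x": 0, "y": 0, "z": -10, "spin": 0}, {"gripper": 255, "x": 0, "y": 0, "z": -30, "spin": 0}, {"gripper": 255, "x": 0, "y": 0, "z": -40, "spin": 0}, {"gripper": 255, "x": 0, "y": 0, "z": -40, "spin": 0}, {"gripper": 255, "x": 0, "y": 0, "z": -40, "spin": 0}, {"gripper": 255, "x": 0, "y": 0, "z": -20, "spin": 0}, {"gripper": 255, "x": 0, "y": 0, "z": 0, "spin": 0}, {"gripper": 255, "x": 0, "y": 0, "z": 0, "spin": 0}]'

```text
time: 5.3
position: [0.5913, 0.0829, 0.2084]
tcp_rot: [-0.0, 0.111, 0.994, 0.0]
wrist_force: [-0.0, -0.6, -1.7]
opening: 0.462
```

```bash
python3 -c "
from h import *
st(); print(need([.507,-.277,.209]));cap('scene','s5.png')
im=cv2.imread('pics/s5.png');cv2.imwrite('pics/s5z.png',cv2.resize(im[60:220,220:420],None,fx=4,fy=4)[:600])"
```

```text
t 5.3 p [0.5913 0.0829 0.2084] F [-0.  -0.6 -1.7] op 0.462 tz [-0.  0. -1.] ty [0.22  0.976 0.   ] j [ 0.03  0.46  1.64  0.    1.05 -1.32]
[   3.1 -369.6   -0.6]
```

View pics/s5z.png

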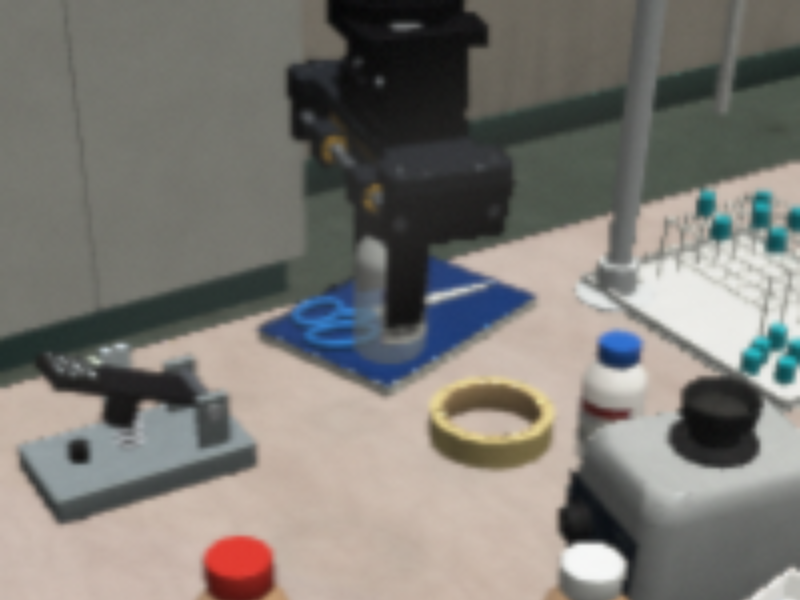

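The bottle is lifted and upright. I'll carry it over the stand at this height.

Emit:
move_arm --series '[{"gripper": 255, "x": 0, "y": -20, "z": 0, "spin": 0}, {"gripper": 255, "x": 1, "y": -40, "z": 0, "spin": 0}, {"gripper": 255, "x": 1, "y": -40, "z": 0, "spin": 0}, {"gripper": 255, "x": 1, "y": -40, "z": 0, "spin": 0}, {"gripper": 255, "x": 0, "y": -40, "z": 0, "spin": 0}, {"gripper": 255, "x": 0, "y": -40, "z": 0, "spin": 0}, {"gripper": 255, "x": 0, "y": -20, "z": 0, "spin": 0}, {"gripper": 255, "x": 0, "y": 0, "z": 0, "spin": 0}]'

```text
time: 6.15
position: [0.535, -0.1527, 0.207]
tcp_rot: [-0.001, 0.112, 0.994, 0.0]
wrist_force: [-0.0, -0.2, -1.1]
opening: 0.461
```

Run:
```python
from h import *
st(); print(need([.507,-.277,.209]))
cap('scene')
o,R,p=pose();c=cap('wrist','w6.png');T=np.eye(4);T[:3,:3]=R;T[:3,3]=p;T=T@np.array(c['hand_eye'])
print(proj(c,[.507,-.277,.082],T),proj(c,p+[0,0,.061],T))
```

```text
t 6.15 p [ 0.535  -0.1527  0.207 ] F [-0.05 -0.22 -1.07] op 0.461 tz [-0.003  0.001 -1.   ] ty [0.223 0.975 0.   ] j [-0.4   0.4   1.74 -0.    1.   -1.74]
[  -0.5 -127.4   -2.1]
[196.48958226 192.96303763] [315.12047435 290.07630266]
```

View pics/w6.png

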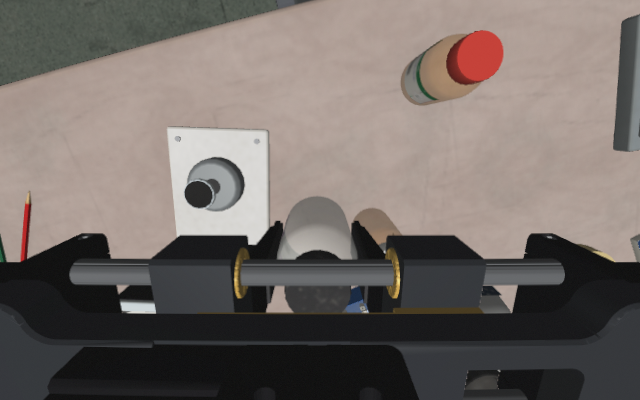

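The wrist view shows the disc at about (199,193) and the held bottle's cap at about (318,285). I'll measure both once the arm has settled.

Run:
```python
from h import *
cap('top');cap('scene')
for k in range(2):
    o,R,p=pose();c=cap('wrist','w7.png');T=np.eye(4);T[:3,:3]=R;T[:3,3]=p;T=T@np.array(c['hand_eye'])
    a=c['image'][165:220,165:240].astype(int); m=(a.sum(2)<130).astype(np.uint8)
    n,l,s,ce=cv2.connectedComponentsWithStats(m);i=1+np.argmax(s[1:,4])
    cs=cv2.findContours((l==i).astype(np.uint8),0,1)[0][0]
    (x,y),r=cv2.minEnclosingCircle(cs);u=np.array([x+165,y+165])
    print(s[i],ce[i]+[165,165],u,r,onz(c,*u,.082,T).round(4),'pred',proj(c,[.507,-.277,.082],T),'cap pred',proj(c,p+[0,0,.061],T),p.round(4))
cv2.imwrite('pics/w7z.png',cv2.resize(c['image'][160:320,170:370],None,fx=4,fy=4,interpolation=2)[:600])
st()
```

```text
[ 19  16  26  25 501] [196.76646707 193.21157685] [196.625 192.75 ] 13.489100456237793 [ 0.5081 -0.2756  0.082 ] pred [195.07175115 192.03778743] cap pred [315.10118405 290.23332417] [ 0.536  -0.1496  0.2079]
[ 19  15  26  26 491] [196.75763747 193.06924644] [196.625 192.75 ] 13.489100456237793 [ 0.5083 -0.2757  0.082 ] pred [195.05358147 191.83178353] cap pred [315.09002585 290.27562738] [ 0.5361 -0.1495  0.2081]
t 6.45 p [ 0.5361 -0.1495  0.2083] F [ 0.16  0.3  -1.14] op 0.46 tz [-0.001  0.    -1.   ] ty [0.219 0.976 0.   ] j [-0.39  0.4   1.74  0.    1.01 -1.74]
```

View pics/w7z.png

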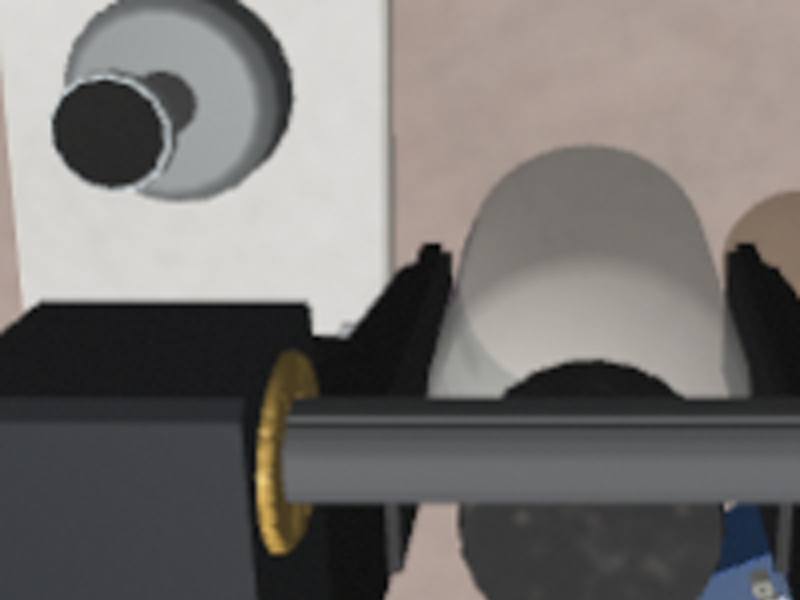

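Run:
```python
from h import *
o,R,p=pose();c=cap('wrist');T=np.eye(4);T[:3,:3]=R;T[:3,3]=p;T=T@np.array(c['hand_eye'])
for dx in (-2,0,2):
    b=p+R[:,0]*dx/1000
    P=lambda r,z:proj(c,b+R[:,0]*r+[0,0,z-.029],T).round(1)
    print(dx,'bottom apex',P(.022,0),'cap lower rim apex',P(.015,.076),'obs 196.5 , 250')
print('tcp',proj(c,p,T),'obs finger mid 316.6'); print(need([.507,-.277,.209]))
```

```text
-2 bottom apex [315.7 195.9] cap lower rim apex [315.2 249.2] obs 196.5 , 250
0 bottom apex [315.7 193.2] cap lower rim apex [315.1 245.3] obs 196.5 , 250
2 bottom apex [315.7 190.5] cap lower rim apex [315.1 241.4] obs 196.5 , 250
tcp [315.59741358 236.84007633] obs finger mid 316.6
[   0.6 -130.7   -0.6]
```

Emit:
move_arm --series '[{"gripper": 255, "x": 0, "y": -20, "z": 0, "spin": 0}, {"gripper": 255, "x": 1, "y": -30, "z": 0, "spin": 0}, {"gripper": 255, "x": 0.5, "y": -40, "z": 0, "spin": 0}, {"gripper": 255, "x": 0, "y": -25, "z": 0, "spin": 0}, {"gripper": 255, "x": 0, "y": -15, "z": 0, "spin": 0}, {"gripper": 255, "x": 0, "y": 0, "z": 0, "spin": 0}, {"gripper": 255, "x": 0, "y": 0, "z": 0, "spin": 0}, {"gripper": 255, "x": 0, "y": 0, "z": 0, "spin": 0}]'

```text
time: 7.3
position: [0.5062, -0.2759, 0.2086]
tcp_rot: [-0.0, 0.11, 0.994, 0.0]
wrist_force: [-0.5, -0.6, -1.6]
opening: 0.459
```

Emit:
move_arm --series '[{"gripper": 255, "x": 0, "y": 0, "z": 15, "spin": 0}, {"gripper": 255, "x": 0, "y": 0, "z": 25, "spin": 0}, {"gripper": 255, "x": 0, "y": 0, "z": 25, "spin": 0}, {"gripper": 255, "x": 0, "y": 0, "z": 15, "spin": 0}, {"gripper": 255, "x": 0, "y": 0, "z": 8, "spin": 0}, {"gripper": 255, "x": 0, "y": 0, "z": 0, "spin": 0}, {"gripper": 255, "x": 0, "y": 0, "z": 0, "spin": 0}, {"gripper": 255, "x": 0, "y": 0, "z": 0, "spin": 0}]'

```text
time: 8.1
position: [0.5064, -0.2771, 0.1215]
tcp_rot: [0.001, 0.111, 0.994, -0.0]
wrist_force: [0.5, 0.4, -1.5]
opening: 0.458
```

```bash
python3 -c "
from h import *
st(); print(need([.506,-.2762,.1107]));cap('scene','s8.png')
im=cv2.imread('pics/s8.png');cv2.imwrite('pics/s8z.png',cv2.resize(im[230:330,320:440],None,fx=6,fy=6,interpolation=2))"
```

```text
t 8.1 p [ 0.5064 -0.2771  0.1215] F [ 0.46  0.38 -1.54] op 0.458 tz [ 0.001 -0.001 -1.   ] ty [ 0.22   0.976 -0.   ] j [-0.62  0.53  1.78  0.    0.83 -1.96]
[ 0.6  0.8 10.8]
```

View pics/s8z.png

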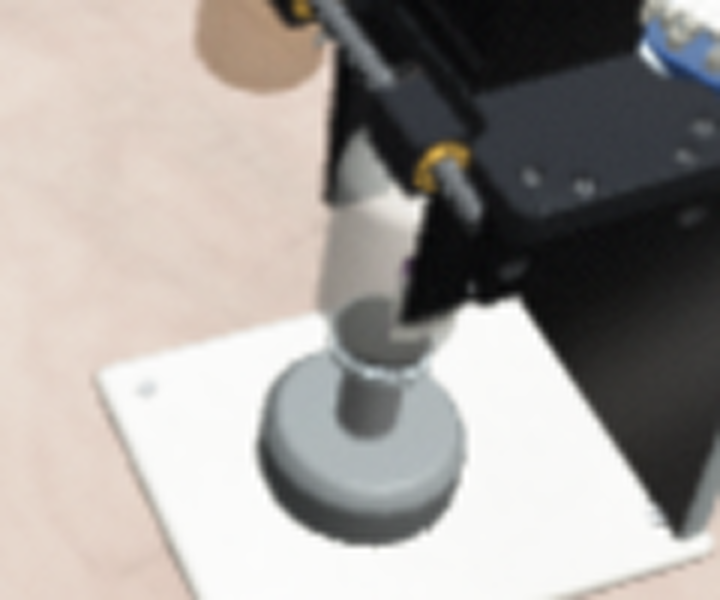

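The bottle hangs about 10 mm above the disc. In the crop the disc rim runs from about 328 to 435 and the bottle body from about 322 to 450, so the two are aligned. Now I'll lower it slowly.

Emit:
move_arm --series '[{"gripper": 255, "x": 0, "y": 0, "z": 4, "spin": 0}, {"gripper": 255, "x": 0, "y": 0, "z": 3, "spin": 0}, {"gripper": 255, "x": 0, "y": 0, "z": 1, "spin": 0}, {"gripper": 255, "x": 0, "y": 0, "z": 0.5, "spin": 0}, {"gripper": 255, "x": 0, "y": 0, "z": 0, "spin": 0}, {"gripper": 255, "x": 0, "y": 0, "z": 0, "spin": 0}]'

```text
time: 8.75
position: [0.506, -0.2771, 0.1121]
tcp_rot: [0.0, 0.111, 0.994, 0.0]
wrist_force: [0.1, 0.8, -1.0]
opening: 0.461
```

Emit:
move_arm --series '[{"gripper": 255, "x": 0, "y": 0, "z": 0.5, "spin": 0}, {"gripper": 255, "x": 0, "y": 0, "z": 0.5, "spin": 0}, {"gripper": 255, "x": 0, "y": 0, "z": 0, "spin": 0}, {"gripper": 255, "x": 0, "y": 0, "z": 0, "spin": 0}]'

```text
time: 9.15
position: [0.5059, -0.2771, 0.1111]
tcp_rot: [-0.0, 0.111, 0.994, 0.0]
wrist_force: [-0.5, 0.7, -0.6]
opening: 0.46
```

Emit:
move_arm --series '[{"gripper": 255, "x": 0, "y": 0, "z": 0.5, "spin": 0}, {"gripper": 255, "x": 0, "y": 0, "z": 0, "spin": 0}, {"gripper": 255, "x": 0, "y": 0, "z": 0, "spin": 0}]'

```text
time: 9.45
position: [0.506, -0.277, 0.1106]
tcp_rot: [0.0, 0.111, 0.994, 0.0]
wrist_force: [0.8, 0.2, -0.7]
opening: 0.458
```

```bash
python3 -c "
from h import *
for k in range(8):
  st(); c=cap('scene')
cv2.imwrite('pics/s9z.png',cv2.resize(c['image'][230:330,320:440],None,fx=6,fy=6,interpolation=2))"
```

```text
t 9.45 p [ 0.506  -0.277   0.1106] F [ 0.8   0.2  -0.69] op 0.458 tz [ 0.  0. -1.] ty [0.22  0.976 0.   ] j [-0.62  0.55  1.79  0.    0.81 -1.96]
t 9.5 p [ 0.5059 -0.2771  0.1106] F [ 0.18  0.06 -1.46] op 0.461 tz [ 0.  0. -1.] ty [0.22  0.976 0.   ] j [-0.62  0.55  1.79  0.    0.81 -1.96]
t 9.55 p [ 0.5059 -0.277   0.1106] F [ 0.84  0.2  -0.89] op 0.462 tz [ 0.  0. -1.] ty [0.22  0.976 0.   ] j [-0.62  0.55  1.79  0.    0.81 -1.96]
t 9.6 p [ 0.5059 -0.2771  0.1106] F [-0.48 -0.08 -1.95] op 0.456 tz [ 0.  0. -1.] ty [0.22  0.976 0.   ] j [-0.62  0.55  1.79  0.    0.81 -1.96]
t 9.65 p [ 0.506  -0.2771  0.1106] F [-0.03 -0.25 -0.78] op 0.458 tz [ 0.  0. -1.] ty [0.22  0.976 0.   ] j [-0.62  0.55  1.79  0.    0.81 -1.96]
t 9.7 p [ 0.5059 -0.2771  0.1106] F [ 0.11  0.22 -0.54] op 0.459 tz [ 0.  0. -1.] ty [0.22  0.976 0.   ] j [-0.62  0.55  1.79  0.    0.81 -1.96]
t 9.75 p [ 0.506  -0.2771  0.1106] F [ 0.84 -0.46 -0.98] op 0.459 tz [ 0.  0. -1.] ty [0.22  0.976 0.   ] j [-0.62  0.55  1.79  0.    0.81 -1.96]
t 9.8 p [ 0.5059 -0.2771  0.1106] F [ 0.84 -0.26 -0.81] op 0.458 tz [ 0.  0. -1.] ty [0.22  0.976 0.   ] j [-0.62  0.55  1.79  0.    0.81 -1.96]
```

View pics/s9z.png

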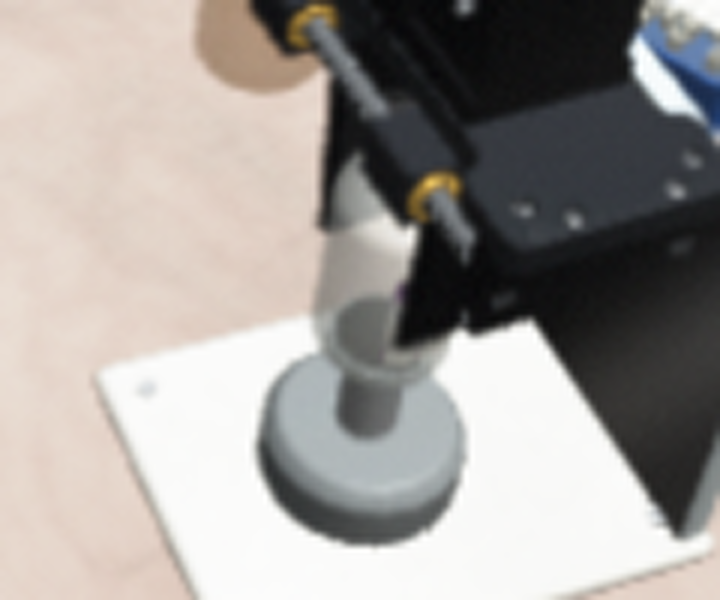

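Emit:
move_arm --series '[{"gripper": 255, "x": 0, "y": 0, "z": 0.5, "spin": 0}, {"gripper": 255, "x": 0, "y": 0, "z": 0, "spin": 0}, {"gripper": 255, "x": 0, "y": 0, "z": 0, "spin": 0}]'

```text
time: 10.15
position: [0.506, -0.2771, 0.1105]
tcp_rot: [0.0, 0.111, 0.994, -0.0]
wrist_force: [-0.4, -0.0, 5.7]
opening: 0.456
```

```bash
python3 -c "
from h import *
F=[]
for k in range(8):
  F.append(pose()[0]['wrist_force']); cap('scene')
print(np.mean(F,0));st()"
```

```text
[-1.14106601  1.12973886  5.49080242]
t 10.55 p [ 0.506  -0.2771  0.1105] F [-1.04  1.07  6.43] op 0.459 tz [ 0. -0. -1.] ty [ 0.22   0.976 -0.   ] j [-0.62  0.55  1.79  0.    0.81 -1.96]
```

Contact is confirmed by a jump of about 7 N. I'll ease up slightly and open gently.

Emit:
move_arm --series '[{"gripper": 255, "x": 0, "y": 0, "z": -0.3, "spin": 0}, {"gripper": 255, "x": 0, "y": 0, "z": 0, "spin": 0}, {"gripper": 134, "x": 0, "y": 0, "z": 0, "spin": 0}, {"gripper": 128, "x": 0, "y": 0, "z": 0, "spin": 0}, {"gripper": 120, "x": 0, "y": 0, "z": 0, "spin": 0}, {"gripper": 100, "x": 0, "y": 0, "z": 0, "spin": 0}, {"gripper": 50, "x": 0, "y": 0, "z": 0, "spin": 0}, {"gripper": 0, "x": 0, "y": 0, "z": 0, "spin": 0}]'

```text
time: 11.35
position: [0.5059, -0.277, 0.1104]
tcp_rot: [-0.0, 0.111, 0.994, 0.0]
wrist_force: [-0.0, 0.3, -0.0]
opening: 0.72
```

Emit:
move_arm --series '[{"gripper": 0, "x": 0, "y": 0, "z": 0, "spin": 0}, {"gripper": 0, "x": 0, "y": 0, "z": 0, "spin": 0}, {"gripper": 0, "x": 0, "y": 0, "z": 0, "spin": 0}, {"gripper": 0, "x": 0, "y": 0, "z": 0, "spin": 0}]'

```text
time: 11.75
position: [0.5059, -0.2771, 0.1104]
tcp_rot: [0.0, 0.111, 0.994, 0.0]
wrist_force: [-0.1, 0.4, 0.3]
opening: 0.989
```

```bash
python3 -c "
from h import *
st(); c=cap('scene')
cv2.imwrite('pics/s10z.png',cv2.resize(c['image'][230:330,320:440],None,fx=6,fy=6,interpolation=2))"
```

```text
t 11.75 p [ 0.5059 -0.2771  0.1104] F [-0.05  0.37  0.3 ] op 0.989 tz [ 0.  0. -1.] ty [0.22  0.976 0.   ] j [-0.62  0.55  1.79  0.    0.81 -1.96]
```

View pics/s10z.png

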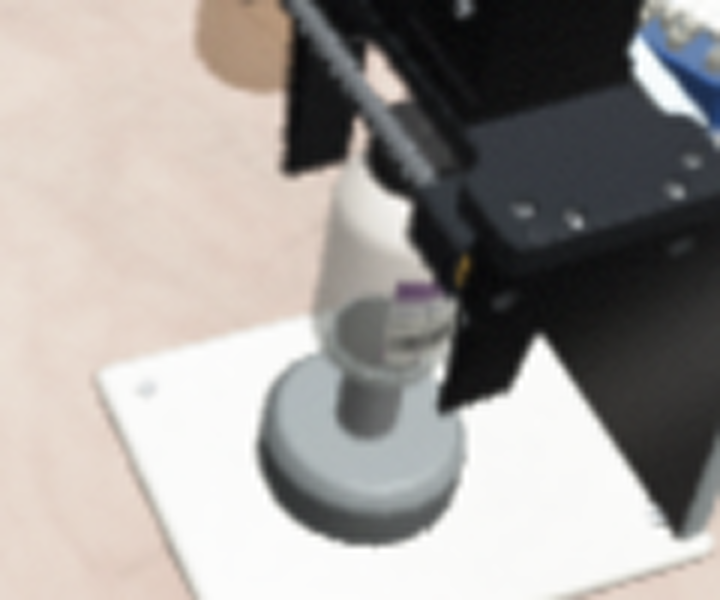

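The bottle stands upright on the disc, clear of the open fingers. I'll retreat straight up and then along tool +y to see it from above.

Emit:
move_arm --series '[{"gripper": 0, "x": 0, "y": 0, "z": -10, "spin": 0}, {"gripper": 0, "x": 0, "y": 0, "z": -25, "spin": 0}, {"gripper": 0, "x": 0, "y": 0, "z": -35, "spin": 0}, {"gripper": 0, "x": 0, "y": 0, "z": -35, "spin": 0}, {"gripper": 0, "x": 0, "y": 0, "z": -20, "spin": 0}, {"gripper": 0, "x": 0, "y": 20, "z": 0, "spin": 0}, {"gripper": 0, "x": 0, "y": 40, "z": 0, "spin": 0}, {"gripper": 0, "x": 0, "y": 40, "z": 0, "spin": 0}]'

```text
time: 12.6
position: [0.5279, -0.1788, 0.2363]
tcp_rot: [0.0, 0.111, 0.994, -0.0]
wrist_force: [0.6, -0.5, -0.1]
opening: 1.002
```

Emit:
move_arm --series '[{"gripper": 120, "x": 0, "y": 40, "z": 0, "spin": 0}, {"gripper": 255, "x": 0, "y": 40, "z": 0, "spin": 0}, {"gripper": 255, "x": 0, "y": 30, "z": 0, "spin": 0}, {"gripper": 255, "x": 0, "y": 0, "z": 0, "spin": 0}]'

```text
time: 13.0
position: [0.5525, -0.0692, 0.2363]
tcp_rot: [0.0, 0.109, 0.994, 0.0]
wrist_force: [0.4, 0.2, -0.3]
opening: 0.72
```

```bash
python3 -c "
from h import *
st(); a=cap('top','t11.png')['image'];b=cap('scene','s11.png')['image']
k=lambda i,x,y:cv2.resize(i[y:y+80,x:x+80],None,fx=5,fy=5,interpolation=2)
cv2.imwrite('pics/z11.png',np.hstack([k(a,390,160),k(b,340,230)]))"
```

```text
t 13.0 p [ 0.5525 -0.0692  0.2363] F [ 0.41  0.16 -0.33] op 0.72 tz [ 0.001  0.    -1.   ] ty [0.217 0.976 0.001] j [-0.24  0.37  1.7   0.    1.07 -1.6 ]
```

View pics/z11.png

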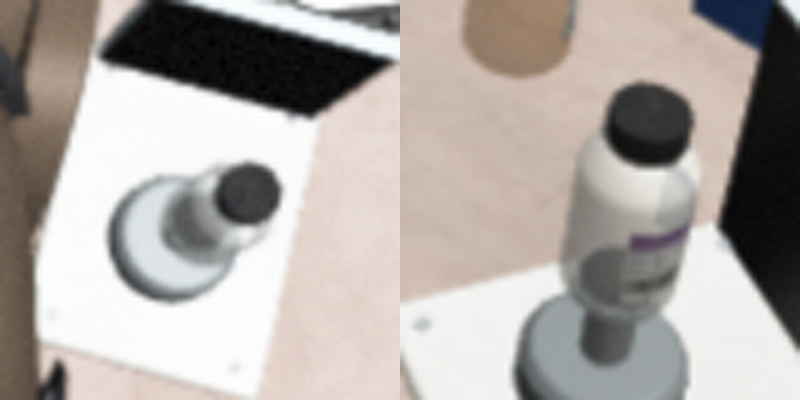

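Run:
```python
from h import *
for n,f,box in (('top','t11.png',(430,188,450,208)),('scene','s11.png',(378,243,402,266))):
    c=robot.capture(n); im=cv2.imread('pics/'+f); x0,y0,x1,y1=box
    m=(im[y0:y1,x0:x1].astype(int).sum(2)<250).astype(np.uint8); n_,l,s,ce=cv2.connectedComponentsWithStats(m);i=1+np.argmax(s[1:,4])
    print(n,s[i],ce[i]+[x0,y0]); u=ce[i]+[x0,y0]
    z=.172 if n=='top' else .166
    print(onz(c,*u,z).round(4), 'z.172',onz(c,*u,.172).round(4),'pred on axis',proj(c,[.507,-.277,.172]),proj(c,[.507,-.277,.158]))
c=robot.capture('top'); im=cv2.imread('pics/top0.png'); m=(im[190:215,418:440].astype(int).sum(2)<220).astype(np.uint8)
n_,l,s,ce=cv2.connectedComponentsWithStats(m);i=1+np.argmax(s[1:,4]);u=ce[i]+[418,190];print('disc',s[i],u,onz(c,*u,.082))
o,R,p=pose();c=cap('wrist','w11.png');T=np.eye(4);T[:3,:3]=R;T[:3,3]=p;T=T@np.array(c['hand_eye'])
print(proj(c,[.507,-.277,.172],T))
st()
```

```text
top [  3   5  13  12 110] [438.85454545 198.59090909]
[ 0.5035 -0.2748  0.172 ] z.172 [ 0.5035 -0.2748  0.172 ] pred on axis [439.72320318 197.13862729] [438.01793572 198.21805905]
scene [  3   4  17  16 220] [389.18636364 254.58636364]
[ 0.5054 -0.2777  0.166 ] z.172 [ 0.5008 -0.2816  0.172 ] pred on axis [390.10067574 251.56655709] [388.95665838 257.17942978]
disc [ 7  9 10 10 80] [429.6    203.6875] [ 0.50679862 -0.27723678  0.082     ]
[ 77.9820369  209.97971722]
t 13.3 p [ 0.552  -0.0733  0.2356] F [ 0.01 -0.05 -0.24] op 0.466 tz [ 0. -0. -1.] ty [0.221 0.975 0.   ] j [-0.25  0.37  1.7   0.    1.07 -1.6 ]
```

View pics/w11.png

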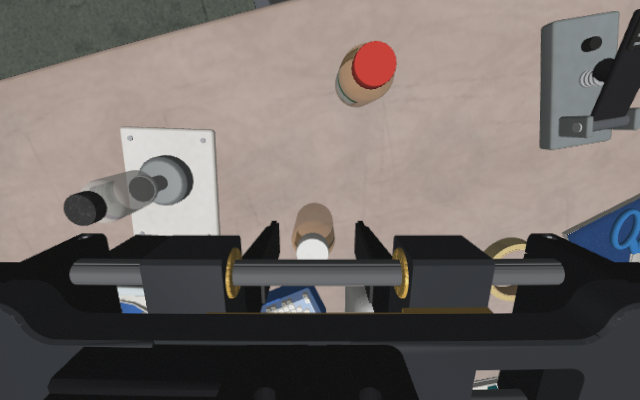

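Run:
```python
from h import *
o,R,p=pose();c=cap('wrist','w12.png');T=np.eye(4);T[:3,:3]=R;T[:3,3]=p;T=T@np.array(c['hand_eye'])
cv2.imwrite('pics/w12z.png',cv2.resize(c['image'][140:240,55:205],None,fx=5,fy=5,interpolation=2))
sh=lambda P:((np.array(P)-[55,140]+.5)*5).round(0)
d=[.507,-.277]
for z in (.04,.082,.087,.147,.172): print(z,sh(proj(c,d+[z],T)))
st()
```

```text
0.04 [521. 208.]
0.082 [426. 242.]
0.087 [413. 247.]
0.147 [222. 315.]
0.172 [117. 353.]
t 13.35 p [ 0.5519 -0.0732  0.2355] F [ 0.36 -0.02 -0.1 ] op 0.43 tz [-0.  0. -1.] ty [0.221 0.975 0.   ] j [-0.25  0.37  1.7   0.    1.07 -1.6 ]
```

View pics/w12z.png

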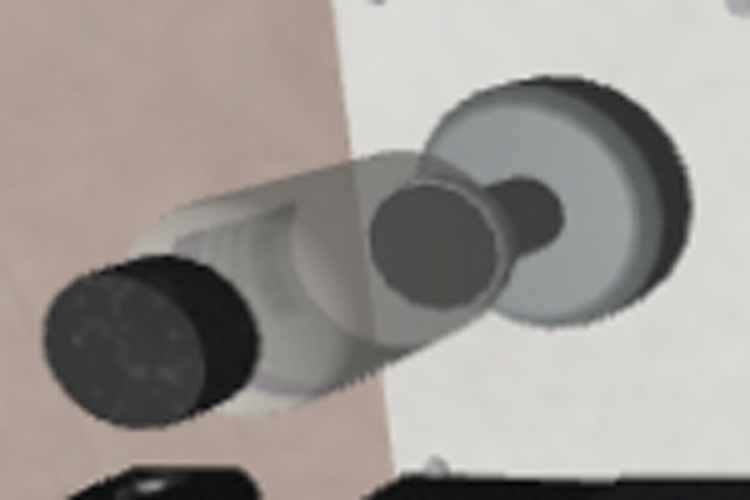

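The bottle is upright and centred to within about 1.5 mm. In the wrist crop the disc centre is at (433,245), against a prediction of (426,242), and the cap top is at (126,349), against (117,353). That is good enough to leave alone. Next is the paddle.

```bash
python3 -c "
from h import *
print(need([.455,.287,.2355]))"
```

```text
[174.3 329.8   0. ]
```

Emit:
move_arm --series '[{"gripper": 255, "x": 10, "y": 20, "z": 0, "spin": 0}, {"gripper": 255, "x": 20, "y": 38, "z": 0, "spin": 0}, {"gripper": 255, "x": 20, "y": 38, "z": 0, "spin": 0}, {"gripper": 255, "x": 20, "y": 38, "z": 0, "spin": 0}, {"gripper": 255, "x": 20, "y": 38, "z": 0, "spin": 0}, {"gripper": 255, "x": 20, "y": 38, "z": 0, "spin": 0}, {"gripper": 255, "x": 20, "y": 38, "z": 0, "spin": 0}, {"gripper": 255, "x": 0, "y": 0, "z": 0, "spin": 0}]'

```text
time: 14.15
position: [0.4787, 0.2013, 0.2355]
tcp_rot: [-0.0, 0.109, 0.994, 0.0]
wrist_force: [-0.2, -0.0, -1.2]
opening: 0.002
```

Emit:
move_arm --series '[{"gripper": 255, "x": 0, "y": 0, "z": 0, "spin": 0}, {"gripper": 255, "x": 0, "y": 0, "z": 0, "spin": 0}]'

```text
time: 14.35
position: [0.4803, 0.1973, 0.2354]
tcp_rot: [0.0, 0.111, 0.994, -0.0]
wrist_force: [-0.1, -0.3, 0.9]
opening: 0.007
```

```bash
python3 -c "
from h import *
st();print(need([.455,.287,.2355]))
o,R,p=pose();c=cap('wrist','w13.png');T=np.eye(4);T[:3,:3]=R;T[:3,3]=p;T=T@np.array(c['hand_eye'])
print(proj(c,[.4599,.287,.103],T));cap('scene','s13.png')"
```

```text
t 14.35 p [0.4803 0.1973 0.2354] F [-0.14 -0.34  0.94] op 0.007 tz [ 0. -0. -1.] ty [ 0.221  0.975 -0.   ] j [ 0.26  0.32  1.79 -0.    1.04 -1.09]
[44.5 81.9 -0.1]
[393.96478807 154.22520265]
```

View pics/w13.png

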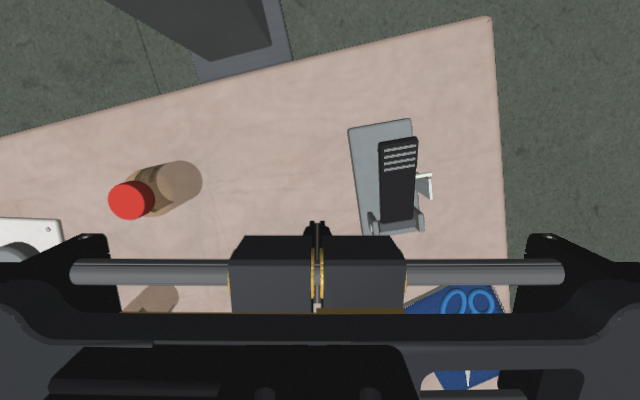

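```bash
python3 -c "
from h import *
o,R,p=pose();c=cap('wrist');T=np.eye(4);T[:3,:3]=R;T[:3,3]=p;T=T@np.array(c['hand_eye'])
im=cv2.resize(c['image'][110:240,340:450],None,fx=4.5,fy=4.5,interpolation=2)
sh=lambda P:((proj(c,P,T)-[340,110]+.5)*4.5).round(0)
y=-.051;Rz=np.array([[np.cos(y),-np.sin(y)],[np.sin(y),np.cos(y)]])
w=lambda a,b,z:np.r_[np.array([.5028,.2848])+Rz@[a,b],z]
for q in [(-.043,0,.103),(.05,.021,.055),(.05,-.021,.055),(-.08,-.042,.026),(-.08,.042,.026),(.08,-.042,.026),(-.011,.036,.088),(.015,.036,.088)]:
  s=sh(w(*q)); print(q,w(*q).round(4),s); cv2.circle(im,(int(s[0]),int(s[1])),3,(0,0,255),1)
cv2.imwrite('pics/w13z.png',im)
"
```

```text
(-0.043, 0, 0.103) [0.4599 0.287  0.103 ] [246. 200.]
(0.05, 0.021, 0.055) [0.5538 0.3032 0.055 ] [307. 489.]
(0.05, -0.021, 0.055) [0.5517 0.2613 0.055 ] [164. 512.]
(-0.08, -0.042, 0.026) [0.4208 0.2469 0.026 ] [17. 72.]
(-0.08, 0.042, 0.026) [0.425  0.3308 0.026 ] [306.  21.]
(0.08, -0.042, 0.026) [0.5806 0.2388 0.026 ] [ 92. 580.]
(-0.011, 0.036, 0.088) [0.4936 0.3213 0.088 ] [384. 295.]
(0.015, 0.036, 0.088) [0.5196 0.32   0.088 ] [392. 393.]
```

View pics/w13z.png

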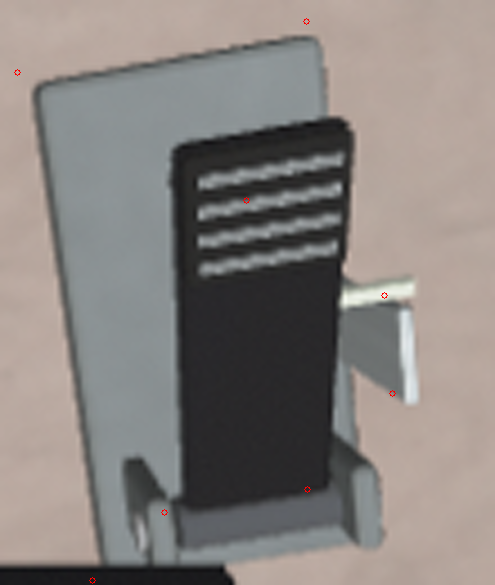

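The wrist view puts the pad's stripes 3 mm from the top-view estimate. I'll use the average, a released pad near (0.4615, 0.289), and hover above it.

Emit:
move_arm --series '[{"gripper": 255, "x": 12, "y": 24, "z": 0, "spin": 0}, {"gripper": 255, "x": 20, "y": 36, "z": 0, "spin": 0}, {"gripper": 255, "x": 12, "y": 24, "z": 0, "spin": 0}, {"gripper": 255, "x": 0, "y": 0, "z": 0, "spin": -0.1}, {"gripper": 255, "x": 0, "y": 0, "z": 0, "spin": -0.07}, {"gripper": 255, "x": 0, "y": 0, "z": 30, "spin": 0}, {"gripper": 255, "x": 0, "y": 0, "z": 30, "spin": 0}, {"gripper": 255, "x": 0, "y": 0, "z": 30, "spin": 0}]'

```text
time: 15.3
position: [0.4559, 0.2892, 0.1446]
tcp_rot: [0.0, 0.027, 1.0, 0.0]
wrist_force: [-0.1, -0.4, 0.7]
opening: 0.004
```

Emit:
move_arm --series '[{"gripper": 255, "x": 0, "y": 0, "z": 20, "spin": 0}, {"gripper": 255, "x": 0, "y": 0, "z": 0, "spin": 0}, {"gripper": 255, "x": 0, "y": 0, "z": 0, "spin": 0}, {"gripper": 255, "x": 0, "y": 0, "z": 0, "spin": 0}]'

```text
time: 15.7
position: [0.4561, 0.2899, 0.1266]
tcp_rot: [0.001, 0.026, 1.0, 0.0]
wrist_force: [0.2, -0.4, 0.6]
opening: 0.007
```

```bash
cat > v.py <<'E'
import sys
from h import *
k=sys.argv[1]
F=[]
for i in range(4): F.append(pose()[0]['wrist_force']); a=cap('scene')['image']
st();print('F',np.mean(F,0).round(2))
b=cap('top')['image'];c=cap('wrist')['image']
f=lambda i,x,y,w,h,z:cv2.resize(i[y:y+h,x:x+w],None,fx=z,fy=z,interpolation=2)
cv2.imwrite('pics/v%s.png'%k,np.hstack([f(a,215,130,80,65,6)[:390],f(b,180,165,60,75,5.2)[:390]]))
cv2.imwrite('pics/vw%s.png'%k,f(c,220,120,200,140,4)[:560])
E
python3 v.py 14
```

```text
t 15.9 p [0.4557 0.2901 0.1263] F [-1.27  0.74  0.08] op 0.009 tz [ 0.001  0.001 -1.   ] ty [0.052 0.999 0.001] j [ 0.44  0.48  1.86  0.    0.79 -1.07]
F [-0.38 -0.16  0.34]
```

View pics/v14.png

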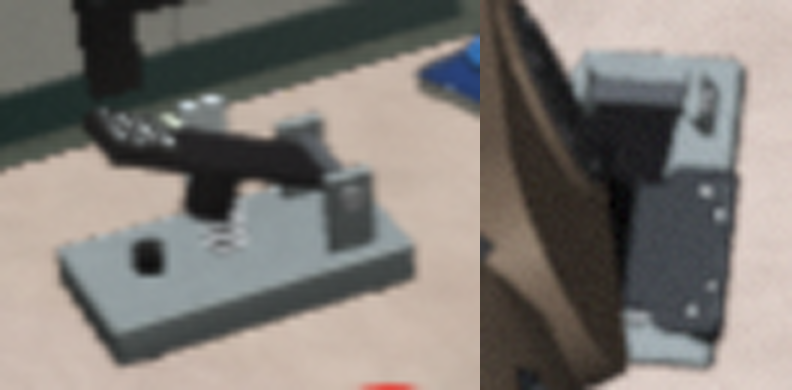

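View pics/vw14.png

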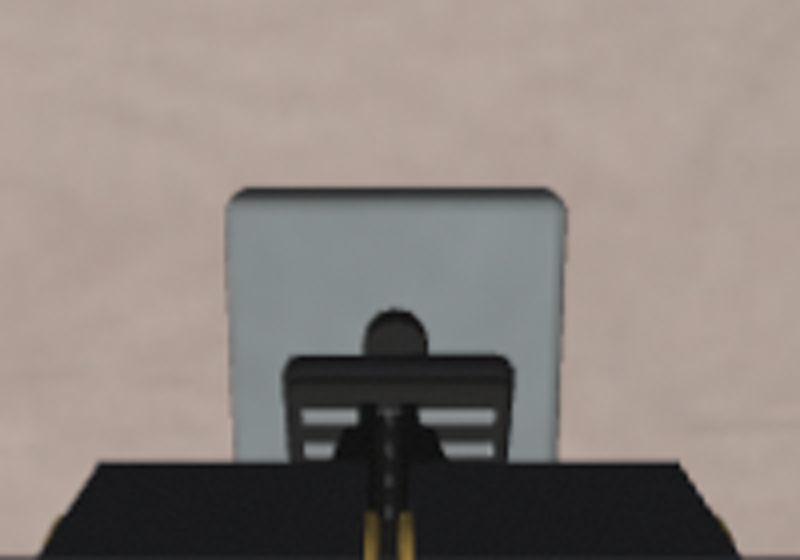

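The fingertips are centred over the pad across its width. Now I'll descend in small steps, watching the force.

Emit:
move_arm --series '[{"gripper": 255, "x": 0, "y": 0, "z": 7, "spin": 0}, {"gripper": 255, "x": 0, "y": 0, "z": 7, "spin": 0}, {"gripper": 255, "x": 0, "y": 0, "z": 0, "spin": 0}, {"gripper": 255, "x": 0, "y": 0, "z": 0, "spin": 0}]'

```text
time: 16.4
position: [0.4553, 0.2899, 0.111]
tcp_rot: [-0.0, 0.026, 1.0, -0.0]
wrist_force: [0.6, 0.3, 0.0]
opening: 0.008
```

Emit:
move_arm --series '[{"gripper": 255, "x": 0, "y": 0, "z": 2, "spin": 0}, {"gripper": 255, "x": 0, "y": 0, "z": 0, "spin": 0}, {"gripper": 255, "x": 0, "y": 0, "z": 0, "spin": 0}]'

```text
time: 16.7
position: [0.4555, 0.29, 0.1096]
tcp_rot: [0.0, 0.026, 1.0, 0.0]
wrist_force: [-0.2, -0.9, 2.8]
opening: 0.004
```

Emit:
move_arm --series '[{"gripper": 255, "x": 0, "y": 0, "z": 2, "spin": 0}, {"gripper": 255, "x": 0, "y": 0, "z": 0, "spin": 0}, {"gripper": 255, "x": 0, "y": 0, "z": 0, "spin": 0}]'

```text
time: 17.0
position: [0.4552, 0.2899, 0.1075]
tcp_rot: [-0.0, 0.026, 1.0, -0.0]
wrist_force: [-3.5, 0.5, 4.4]
opening: 0.003
```

Emit:
move_arm --series '[{"gripper": 255, "x": 0, "y": 0, "z": 2, "spin": 0}, {"gripper": 255, "x": 0, "y": 0, "z": 0, "spin": 0}, {"gripper": 255, "x": 0, "y": 0, "z": 0, "spin": 0}]'

```text
time: 17.3
position: [0.4554, 0.2899, 0.1054]
tcp_rot: [-0.0, 0.026, 1.0, 0.0]
wrist_force: [-4.2, 1.3, 4.7]
opening: 0.007
```

Emit:
move_arm --series '[{"gripper": 255, "x": 0, "y": 0, "z": 2, "spin": 0}, {"gripper": 255, "x": 0, "y": 0, "z": 0, "spin": 0}, {"gripper": 255, "x": 0, "y": 0, "z": 0, "spin": 0}]'

```text
time: 17.6
position: [0.4555, 0.29, 0.1034]
tcp_rot: [0.0, 0.026, 1.0, 0.0]
wrist_force: [-2.3, 0.6, 5.1]
opening: 0.004
```

Contact came at z ≈ 0.1095. From the geometry, the middle position should be at TCP z ≈ 0.087. I'll go on to about 0.093 and look.

Emit:
move_arm --series '[{"gripper": 255, "x": 0, "y": 0, "z": 2, "spin": 0}, {"gripper": 255, "x": 0, "y": 0, "z": 2, "spin": 0}, {"gripper": 255, "x": 0, "y": 0, "z": 2, "spin": 0}, {"gripper": 255, "x": 0, "y": 0, "z": 2, "spin": 0}, {"gripper": 255, "x": 0, "y": 0, "z": 2, "spin": 0}, {"gripper": 255, "x": 0, "y": 0, "z": 0, "spin": 0}, {"gripper": 255, "x": 0, "y": 0, "z": 0, "spin": 0}]'

```text
time: 18.3
position: [0.4555, 0.29, 0.0934]
tcp_rot: [0.0, 0.026, 1.0, 0.0]
wrist_force: [-1.8, -0.8, 4.6]
opening: 0.003
```

```bash
python3 v.py 15
```

```text
t 18.5 p [0.4556 0.29   0.0935] F [-0.6  -0.63  5.01] op 0.003 tz [ 0.  0. -1.] ty [0.052 0.999 0.   ] j [ 0.44  0.53  1.89  0.    0.72 -1.07]
F [-1.63 -0.12  4.67]
```

View pics/v15.png

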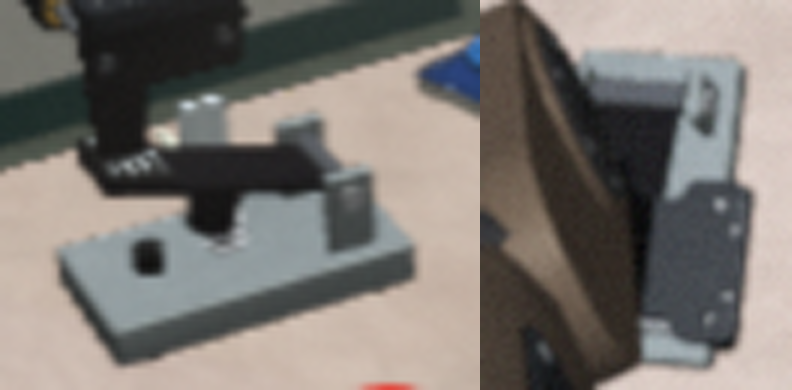

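View pics/vw15.png

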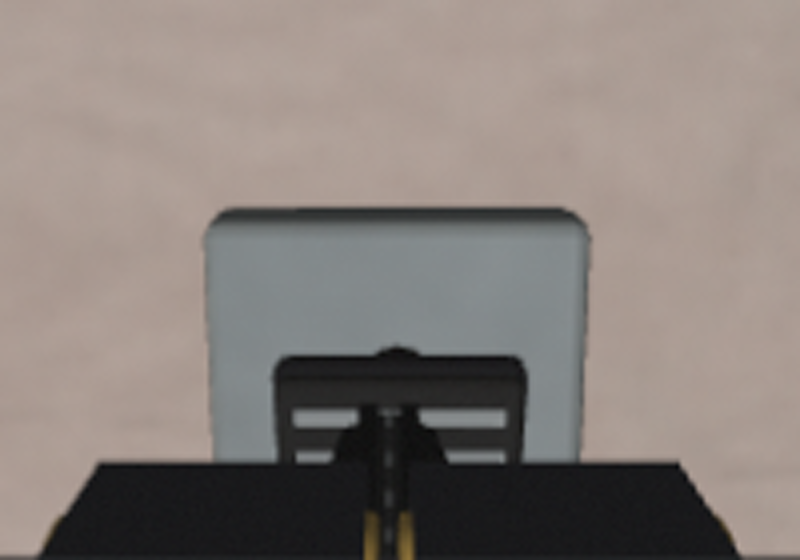

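```bash
cat > a.py <<'E'
from h import *
import sys
c=cap('scene','s_%s.png'%sys.argv[1]); b=c['image'];a=cv2.imread('pics/s13.png')
f=lambda i:cv2.resize(i[142:170,222:284],None,fx=12,fy=12,interpolation=2)
y=-.051;Rz=np.array([[np.cos(y),-np.sin(y)],[np.sin(y),np.cos(y)]])
w=lambda a,b,z:np.r_[np.array([.5045,.2863])+Rz@[a,b],z]
sh=lambda P:((proj(c,P)-[222,142]+.5)*12)
A,B=f(a),f(b)
for th in (0,.06,.12,.18,.24,.36):
    # point: pad centre line, near edge, at 18 mm beyond pad centre (approx free end of pad)
    for (dx) in (-.018,.018):
        v=np.array([-.093,.048]); ang=np.arctan2(18,100)  # pad slope guess
        sl=np.array([np.cos(.38),-np.sin(.38)])
        v=v+sl*dx; ct,s_=np.cos(th),np.sin(th)
        # pressing: free end (at -x) goes down: rotate
        v2=np.array([ct*v[0]-s_*v[1],s_*v[0]+ct*v[1]])
        p=sh(w(.05+v2[0],-.020,.055+v2[1])); print(th,dx,v2.round(4),p.round(0))
cv2.imwrite('pics/a_%s.png'%sys.argv[1],np.vstack([A,B])[:700])
E
python3 a.py 15
```

```text
0 -0.018 [-0.1097  0.0547] [148. 153.]
0 0.018 [-0.0763  0.0413] [291. 167.]
0.06 -0.018 [-0.1128  0.048 ] [138. 181.]
0.06 0.018 [-0.0786  0.0367] [284. 186.]
0.12 -0.018 [-0.1155  0.0411] [131. 210.]
0.12 0.018 [-0.0807  0.0319] [278. 206.]
0.18 -0.018 [-0.1177  0.0342] [125. 239.]
0.18 0.018 [-0.0824  0.027 ] [273. 226.]
0.24 -0.018 [-0.1196  0.027 ] [121. 267.]
0.24 0.018 [-0.0839  0.022 ] [269. 246.]
0.36 -0.018 [-0.1219  0.0125] [119. 323.]
0.36 0.018 [-0.086   0.0118] [265. 285.]
```

```bash
python3 -c "
import cv2;im=cv2.imread('pics/a_15.png');print(im.shape)
cv2.imwrite('pics/a15b.png',cv2.resize(im,None,fx=.87,fy=.87))"
```

```text
(672, 744, 3)
```

View pics/a15b.png

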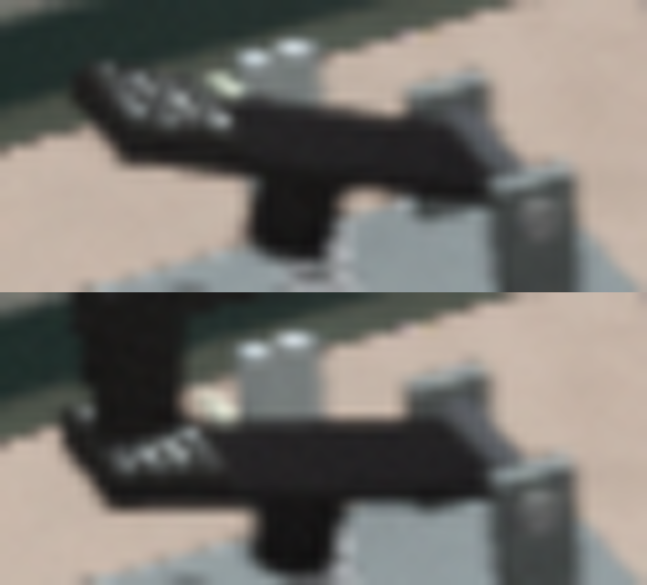

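The near lower corner of the free end moved about 63 zoomed pixels, which gives θ ≈ 0.125–0.13. That agrees with the depth estimate of 0.13. I'll go another 6 mm.

Emit:
move_arm --series '[{"gripper": 255, "x": 0, "y": 0, "z": 2, "spin": 0}, {"gripper": 255, "x": 0, "y": 0, "z": 2, "spin": 0}, {"gripper": 255, "x": 0, "y": 0, "z": 1.5, "spin": 0}, {"gripper": 255, "x": 0, "y": 0, "z": 0.5, "spin": 0}, {"gripper": 255, "x": 0, "y": 0, "z": 0, "spin": 0}, {"gripper": 255, "x": 0, "y": 0, "z": 0, "spin": 0}, {"gripper": 255, "x": 0, "y": 0, "z": 0, "spin": 0}]'

```text
time: 19.35
position: [0.4553, 0.29, 0.0875]
tcp_rot: [-0.0, 0.026, 1.0, 0.0]
wrist_force: [-4.2, 0.3, 6.5]
opening: 0.008
```

```bash
python3 v.py 16; python3 a.py 16 >/dev/null; python3 -c "
import cv2;im=cv2.imread('pics/a_16.png');
cv2.imwrite('pics/a16b.png',cv2.resize(im,None,fx=.87,fy=.87))
from h import *
cap('top','t16.png');st()"
```

```text
t 19.55 p [0.4553 0.2899 0.0875] F [-3.36 -0.11  6.76] op 0.004 tz [-0.  0. -1.] ty [0.052 0.999 0.   ] j [ 0.44  0.54  1.9   0.    0.71 -1.07]
F [-3.42 -0.12  6.62]
t 19.75 p [0.4553 0.29   0.0875] F [-2.72  0.3   6.83] op 0.007 tz [-0.  0. -1.] ty [0.052 0.999 0.   ] j [ 0.44  0.54  1.89  0.    0.71 -1.07]
```

View pics/a16b.png

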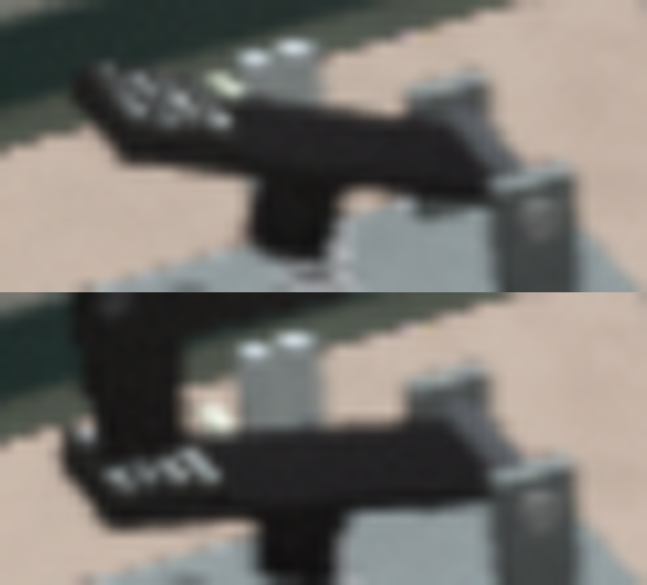

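View pics/s_16.png

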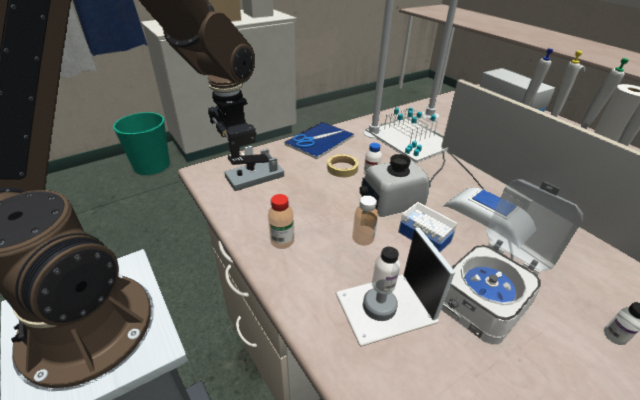

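View pics/t16.png

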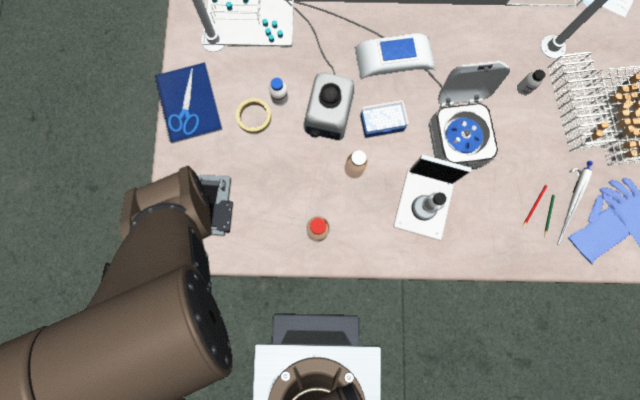

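All three cues agree on half travel. The depth is about 22 mm below first contact, the steady vertical force is 6.6 N, and the scene view gives θ ≈ 0.17–0.18. The bottle is still upright on the disc and the others are where they were, so I'll hand in.

```bash
python3 -c "
from station import robot
print(robot.close_job())"
```

```text
the job is handed in; nothing more can be done
None
```

I set the small black-capped bottle on the stand's disc and let go of it, then pressed the paddle to its middle position and handed in at about 20 s while still holding it there.

- **Bottle:** it stands upright on the disc. The camera checks put it about 1–2 mm off centre, and they disagreed with each other by 1–2 mm. Setting it down raised the wrist force by about 7 N.
- **Paddle:** the paddle was never taken beyond half travel. Three cues agreed on the middle position:
  - The fingertips were 22 mm below first contact, where I expected the middle.
  - The vertical force was 6.6 N, where I expected about 6–6.5 N.
  - The scene picture gave an angle of about 0.17–0.18 rad.
- **Not checked:** I could not read the pointer against the index plate's tick in the pictures, so the angle rests on those three cues.
- **Disagreement:** the wrist camera and the top view differed by about 3 mm on where the paddle pad is. I used the average, and the fingertips ended within the pad.
- **Other bottles:** both stand where they were in the last pictures.

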